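# Three clicks of the nut dispenser into the bowl

### The job

Two nut dispensers stand on the upturned crate; one has the aluminium bowl under its chute, the other a cup. Turn the paddle knob on top of the dispenser that serves the bowl three clicks clockwise (seen from above), so that three nuts roll into the bowl and no fourth one. Then let go, with the knob resting at the third click and the bowl still standing in its place.

Things in the scene. Friction and masses are not known exactly. Their poses are not given: they have to be found in the camera images.
- dispenser_knob_grip (a point): Grip point of the bowl dispenser's knob: an upright black paddle 64 mm long, 14 thick, 42 high, on the vertical axis on the flat 112 mm hub of an open round drum 180 mm across. On the axis, 23 mm below the paddle's top, 27 mm above the hub's top. x along the paddle (turns with it), y across its thickness, z up. Fixed; a twin serves the cup 280 to 430 mm beside it.
- dispenser_knob (a joint): Angle of that knob: 0 at the start, growing clockwise from above. A click is 0.449 rad (14 a turn); three are 1.346. A sprung detent (about 0.1 N m) pulls it to the nearest click and holds it there when let go. It stops at -0.06, so does not turn anticlockwise. Each click brings one nut to the drum's opening; it falls about half a click before and rolls down the chute.
- bowl: Round aluminium bowl, 130 mm across the rim, 50 mm high, loose on the crate under the end of the dispenser's chute, about 155 mm from the knob's axis on the side away from the robot. Origin at the centre of its underside, z up.
- nut_3_center (a point): Centre of the third nut to fall: a brown ball 25 mm across in the open drum, three pockets before the opening at the start. The nuts stand one to a pocket in a ring of 71 mm radius about the knob's axis, and fall in order (their tops lie 7 mm below the hub's top).

How it is judged:
By the outcome, as a careful person would: the job done as asked, in the order asked, and still so for the second after the job is handed in, with the robot touching nothing.
It also fails if it takes over 32 s, if anything falls off the work surface, if the arm or the gripper's body presses on something with over 40 N, if the wrist force passes 120 N, or if a joint passes its speed limit or range.

### The arm

A 7-joint arm with a two-finger parallel gripper is mounted at the origin on the work surface. World frame = base frame: x ahead of the robot, y to its left, z up, the work surface at z = 0. Lengths are in m, angles in rad, forces in N, time in s.
With the tool pointing down it reaches from about 0.35 to 0.9 m from the base axis. Payload 8.1 kg.
Tool frame: the origin (TCP) lies at the very end of the fingers, on their centre line; the grasp point (between the pads) lies 19 mm behind it (arm.tcp_to_grasp is the distance from the TCP to the grasp point, in m); z points along the fingers, y is the line along which they close (so a half turn about z gives the same grasp; the last joint's range is limited). The gripper opens to 92 mm and grips with 3 to 60 N. Pads are 19 mm wide; open, the fingers measure 130 mm over their backs; the gripper's body (75 mm by 190 mm) begins 47 mm behind the grasp point.
Start: joints at [1.01, 0.434, 0.025, 1.573, -0.012, 1.134, -0.075], TCP at [0.276, -0.561, 0.227] pointing down, gripper open.
Joint ranges: [-2.62, 2.62], [-0.44, 2.09], [-1.27, 1.32], [0.08, 2.57], [-1.32, 4.46], [0.12, 2], [-2.74, 2.74]. Speed limits (rad/s): [2.22, 2.22, 3.01, 3.01, 3.14, 3.14, 3.14].

### API

Orientations are given as a rotation vector (axis times angle).
In Python, from cell import arm gives the robot as it stands.
- The arm moves only by the tool run_rows, called after "Request:" by a JSON object that holds its "name" and its "arguments". Schema: {"type":"object","properties":{"deltas":{"type":"array","items":{"type":"object","properties":{"sx":{"type":"number"},"sy":{"type":"number"},"sz":{"type":"number"},"rz":{"type":"number"},"finger_gap":{"type":"number"}},"additionalProperties":false,"required":["finger_gap"]},"minItems":1,"maxItems":10},"force":{"type":"number"},"only":{"type":"string"},"quiet":{"type":"boolean"},"lines":{"type":"string"}},"required":["deltas"],"additionalProperties":false}. deltas is a list of rows, 1 to 10 of them, each an object with the fields sx, sy, sz (the shift in shares of the most that a row can go, 1 being 50 mm), rz (a turn about the tool's z in units of 0.2 rad), finger_gap (the opening from 0.0 (shut) to 1.0 (fully open)); a field left out counts as zero (the opening has to be given); each row shifts and turns the commanded pose from where the row before left it, along the tool's axes as they then stand; what a row does not reach is not made up. A row lasts 1/10 s, in which the tool goes at most 0.05 m and 0.15 rad, less where a joint would pass 70% of its speed; a pose out of reach is approached as far as the arm can. The fingers move at their own pace and stop on an object; force is the grip in N (left out, the last holds). Time passes only in rows, so rows that do not move let the fingers close. The tool returns the time, the measured TCP pose, the force, the opening and the grip force at its end. only (a regular expression) keeps the lines of the reply that match it, lines (a string "A,B") keeps lines A to B, and quiet returns only ok. Input that does not fit is refused with a message, and nothing moves.
- arm.observe(): the state, without advancing time (a new reading comes with each control period).
- arm.get_image(name): name is "side" or "top" or "wrist"; returns a dict with "image" (400x640x3 uint8, blue, green, red), "fx", "fy", "cx", "cy" (pixels), "cam_to_world" (4x4, takes a point from camera to world coordinates); the wrist camera has in their place "mount" (4x4, takes a point from camera to tool coordinates, whose origin is the TCP and whose axes are the flange's). Camera axes: x right, y down, z forward; pixel columns grow to the right and rows downward; lengths in m; the calibration is good to about 2 mm. A picture is of the moment at which its call begins: read the wrist's pose just before it. There is no depth.
- arm.sign_off(): hands the job in; it is judged then, once.
The state is a dict: "clock": time; "joints": joint angles; "dq": joint speeds; "joint_efforts": joint torques, N m; "position": TCP position; "ee_rot": TCP orientation; "force": force on the tool from outside, world axes, zero at the start; "ft_torque": the same for the moment, N m; "width": opening from 0.0 (shut) to 1.0 (fully open); "gripper_force": force on a finger pad.
Only numpy, scipy, OpenCV 4.12 (cv2) and the standard library are available. Lean on these libraries where they do the work, as an engineer would, in place of code of your own. Each camera call takes 0.05 s, during which the arm holds its last target. There are 200 camera calls.

## Working session

There is one attempt and no reset: what is moved stays moved. The work goes in short steps, Python scripts to look and compute and a tool call to move; the robot and the scene stay as the last step left them, time stands still between calls to the robot, and variables do not carry over. Pictures are saved under pics/ and viewed, at most 10 in all, crops included, and the job is handed in when it is done.

```bash
ls; mkdir -p pics; python3 - <<'E'
from cell import arm
import cv2,pickle
d={}
for n in("side","top"):
    o=arm.get_image(n);d[n]=o;cv2.imwrite(f"pics/{n}0.png",o["image"])
pickle.dump(d,open("im0.pkl","wb"))
s=arm.observe();print({k:s[k] for k in("clock","position","ee_rot","force","width")},arm.tcp_to_grasp)
for n in d:print(d[n]["fx"],d[n]["cam_to_world"])
E
```

```text
cell.py
pics
{'clock': 0.1, 'position': array([ 0.2759461 , -0.56025435,  0.22602507]), 'ee_rot': array([-3.05837579e+00, -7.12330991e-01,  7.49782950e-04]), 'force': array([-0.20904315,  0.10811216, -0.5157395 ]), 'width': 1.0001201638082302} 0.0188
450.5725082442806 [[-0.98697628 -0.12421991  0.10221174  0.56644364]
 [-0.16085812  0.75586671 -0.63465753  0.53667179]
 [ 0.00157865 -0.64283352 -0.76600429  0.88342225]
 [ 0.          0.          0.          1.        ]]
369.4388844115862 [[-0.01100331 -0.99451842  0.10398095  0.5628199 ]
 [-0.99965234  0.01343228  0.02268844  0.03058079]
 [-0.02396077 -0.10369515 -0.99432047  0.97788147]
 [ 0.          0.          0.          1.        ]]
```

View pics/side0.png

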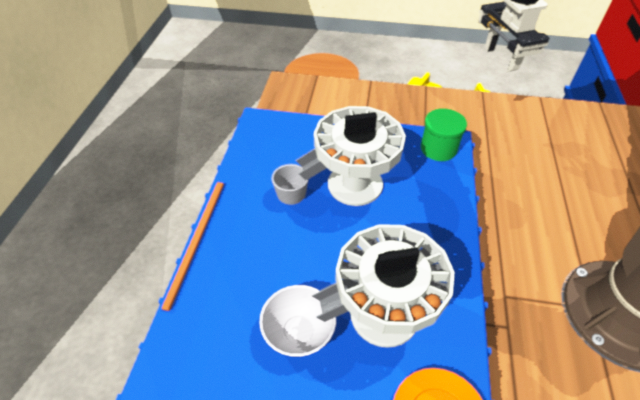

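View pics/top0.png

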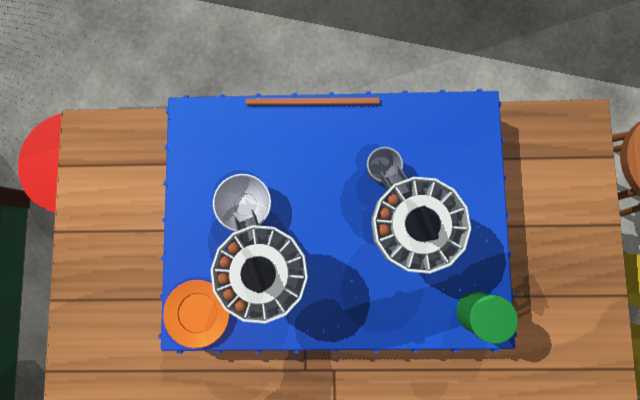

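The side view shows the bowl at (298,320) with its dispenser's knob at about (397,265). In the top view the bowl is at (241,202) and the knob at about (258,273). The cup's twin dispenser is the other one. Next I'll zoom in and triangulate the knob.

```bash
cat > h.py <<'E'
import numpy as np,cv2,pickle
def ray(o,uv,T=None):
    T=o["cam_to_world"] if T is None else T
    d=np.array([(uv[0]-o["cx"])/o["fx"],(uv[1]-o["cy"])/o["fy"],1.])
    return T[:3,3],T[:3,:3]@d
def onz(o,uv,z,T=None):
    p,d=ray(o,uv,T);return p+d*(z-p[2])/d[2]
def meet(*rs):
    A=np.zeros((3,3));b=np.zeros(3)
    for p,d in rs:
        d=d/np.linalg.norm(d);M=np.eye(3)-np.outer(d,d);A+=M;b+=M@p
    x=np.linalg.solve(A,b);return x,[round(float(np.linalg.norm(np.cross(x-p,d/np.linalg.norm(d)))),4) for p,d in rs]
E
python3 - <<'E'
from h import *
d=pickle.load(open("im0.pkl","rb"))
B={"side":(325,215,140,140),"top":(195,160,140,170)}
out=[]
for n,(x,y,w,h) in B.items():
    im=d[n]["image"];c=im[y:y+h,x:x+w]
    m=(c.max(2)<45).astype(np.uint8)
    cs,_=cv2.findContours(m,cv2.RETR_EXTERNAL,cv2.CHAIN_APPROX_NONE)
    for k in cs:
        if cv2.contourArea(k)>60:
            print(n,cv2.contourArea(k),cv2.minAreaRect(k+np.array([x,y])), cv2.approxPolyDP(k+np.array([x,y]),2,True).reshape(-1,2).tolist())
    c=cv2.resize(c.clip(0,128)*1,None,fx=3,fy=3,interpolation=cv2.INTER_CUBIC)
    c=cv2.LUT(c,np.array([min(255,int(255*(i/128)**.6)) for i in range(256)],np.uint8)) if n=="top" else c
    out.append(cv2.copyMakeBorder(c,0,510-c.shape[0],0,390-min(390,c.shape[1]),cv2.BORDER_CONSTANT)[:, :390] if c.shape[1]<390 else cv2.copyMakeBorder(c[:,:400],0,510-c.shape[0],0,0,cv2.BORDER_CONSTANT))
cv2.imwrite("pics/c0.png",np.hstack(out))
E
```

```text
side 1141.5 ((396.5, 267.0), (36.0, 41.0), 90.0) [[417, 250], [380, 255], [376, 264], [379, 277], [392, 285], [403, 285], [410, 281], [414, 274]]
top 702.5 ((257.3000183105469, 274.9000244140625), (32.64659118652344, 29.96331024169922), 26.56505012512207) [[252, 258], [247, 260], [243, 267], [246, 265], [248, 271], [245, 271], [251, 280], [246, 282], [243, 279], [242, 270], [242, 278], [248, 287], [261, 291], [273, 280], [274, 270], [267, 263]]
```

View pics/c0.png

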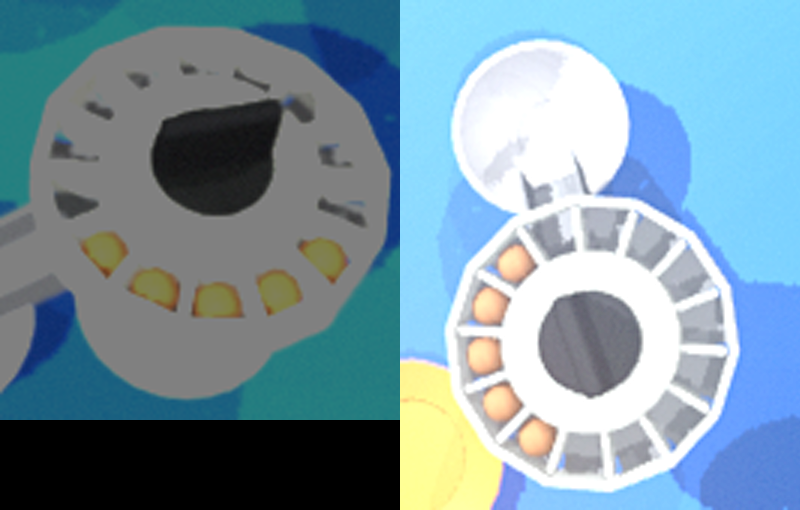

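The crops show a black knob with a paddle ridge on the white hub. In the top view it's centred near (258.5,274), with the ridge running from upper-left to lower-right. Nuts sit in the left pockets and the chute points up at the bowl. Next: a first estimate, then the wrist camera.

```bash
python3 - <<'E'
from h import *
d=pickle.load(open("im0.pkl","rb"))
x,e=meet(ray(d["side"],(396,267.5)),ray(d["top"],(258.5,274)));print("hub",x,e)
z=x[2]+.05
a=onz(d["side"],(378.3,255.7),z);b=onz(d["side"],(418.5,248),z);print("paddle",a,b,b-a,np.linalg.norm(b-a))
z=x[2]+.02
a=onz(d["top"],(195+172/3,160+297/3),z);b=onz(d["top"],(195+205/3,160+390/3),z);print(a,b,b-a)
print("bowl",onz(d["top"],(241,202),x[2]-.1))
from cell import arm
from scipy.spatial.transform import Rotation as R
s=arm.observe();print(R.from_rotvec(s["ee_rot"]).as_matrix().round(3)); print(arm.get_image("wrist")["mount"].round(4), s["clock"])
E
```

```text
hub [0.51161091 0.14849024 0.28236214] [0.0011, 0.0011]
paddle [0.54172757 0.16482174 0.33236214] [0.48430252 0.14171657 0.33236214] [-0.05742505 -0.02310517  0.        ] 0.06189899405034129
[0.54115925 0.15643669 0.30236214] [0.4855599  0.13619461 0.30236214] [-0.05559934 -0.02024208  0.        ]
bowl [0.66069062 0.20432564 0.18236214]
[[ 0.897  0.442 -0.001]
 [ 0.442 -0.897  0.001]
 [-0.    -0.001 -1.   ]]
[[ 4.000e-04 -9.667e-01 -2.561e-01  6.890e-02]
 [ 1.000e+00  4.000e-04 -1.000e-04  2.000e-04]
 [ 2.000e-04 -2.561e-01  9.667e-01 -1.579e-01]
 [ 0.000e+00  0.000e+00  0.000e+00  1.000e+00]] 0.1
```
Paddle yaw: direction (0.925,0.37) → atan2=0.38 (side) / 0.349 (top). ~0.365 rad = 21°. Tool y must be perpendicular to paddle; tool x along paddle. Tool x yaw currently atan2(.442,.897)=0.458. Tool x yaw for paddle 0.365+... or +pi. So the tool is already close: turn -0.09 in world yaw; tool z down so turn about tool z of +0.09 is clockwise from above = yaw decrease. Good. Then clockwise turn 1.346 = +1.346 about tool z. Final yaw -0.98. Joint 7 now -0.075; range ±2.74; but going to (0.51,.15) from (.276,-.56): j1 angle from... j1=1.01 while TCP azimuth -1.11?? The sign: perhaps base mount with offset; whatever. j1 change ≈ +1.39 azimuth → j7 compensates by 1.39 either way. Fine: total at most 1.39+1.35=2.74 hmm potentially borderline! Sign: azimuth increases (ccw) by 1.395; to keep yaw, last joint must turn cw by +1.395 about tool z. Then turning clockwise 1.346 more. Total 2.74+0.09-.075 → 2.76. Exceeds! Depends on sign of j7 (irrelevant; both symmetric apart from -0.075 offset). Alternative: half turn: yaw 0.365-pi... start j7 at 1.4-3.14=-1.74+, going +1.35 → -0.39. Great: so grip with yaw 0.365+pi, i.e. turn tool by -pi relative: rather tool turns: from start, -3.05 about z. In flight, at 0.15 rad/row → 21 rows = 2.1 s. Fine. Also drift: hub torque reaction etc fine. Other redundant joints exist (7 joint, IK chooses).

The manual's scale: shifts go in shares of 50 mm and turns go in units of 0.2 rad. Converting my numbers, -0.05 m is -1, -0.0355 m is -0.71.

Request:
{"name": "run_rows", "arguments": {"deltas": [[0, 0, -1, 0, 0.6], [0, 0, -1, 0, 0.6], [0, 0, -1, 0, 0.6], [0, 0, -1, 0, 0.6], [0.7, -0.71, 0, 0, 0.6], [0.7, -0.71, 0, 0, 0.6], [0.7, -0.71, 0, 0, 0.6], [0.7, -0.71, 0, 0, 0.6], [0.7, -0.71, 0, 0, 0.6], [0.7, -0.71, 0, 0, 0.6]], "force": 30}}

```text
refused: deltas[0]: [0, 0, -1, 0, 0.6] is not of type 'object' (schema: type "object"). Nothing was moved.
```

Nothing moved. I misread the format; it is a list of objects with named fields. Resending.

Request:
{"name": "run_rows", "arguments": {"deltas": [{"sz": -1, "finger_gap": 0.6}, {"sz": -1, "finger_gap": 0.6}, {"sz": -1, "finger_gap": 0.6}, {"sz": -1, "finger_gap": 0.6}, {"sx": 0.7, "sy": -0.71, "finger_gap": 0.6}, {"sx": 0.7, "sy": -0.71, "finger_gap": 0.6}, {"sx": 0.7, "sy": -0.71, "finger_gap": 0.6}, {"sx": 0.7, "sy": -0.71, "finger_gap": 0.6}, {"sx": 0.7, "sy": -0.71, "finger_gap": 0.6}, {"sx": 0.7, "sy": -0.71, "finger_gap": 0.6}], "force": 30}}

```text
clock: 1.15
position: [0.3705, -0.2747, 0.4267]
ee_rot: [3.059, 0.713, -0.0]
force: [0.8, 0.4, -0.2]
width: 0.596
gripper_force: 0.0
```

Request:
{"name": "run_rows", "arguments": {"deltas": [{"sx": 0.7, "sy": -0.71, "finger_gap": 0.6}, {"sx": 0.7, "sy": -0.71, "finger_gap": 0.6}, {"sx": 0.7, "sy": -0.71, "finger_gap": 0.6}, {"sx": 0.7, "sy": -0.71, "finger_gap": 0.6}, {"sx": 0.7, "sy": -0.71, "finger_gap": 0.6}, {"sx": 0.7, "sy": -0.71, "finger_gap": 0.6}, {"sx": 0.7, "sy": -0.71, "finger_gap": 0.6}, {"sx": 0.7, "sy": -0.71, "finger_gap": 0.6}, {"sx": 0.7, "sy": -0.71, "finger_gap": 0.6}, {"rz": -0.75, "finger_gap": 0.6}]}}

```text
clock: 2.15
position: [0.5112, 0.1566, 0.4256]
ee_rot: [-2.991, -0.947, 0.002]
force: [-0.5, -0.5, 0.3]
width: 0.602
gripper_force: 0.0
```

Request:
{"name": "run_rows", "arguments": {"deltas": [{"rz": -0.75, "finger_gap": 0.6}, {"rz": -0.75, "finger_gap": 0.6}, {"rz": -0.75, "finger_gap": 0.6}, {"rz": -0.75, "finger_gap": 0.6}, {"rz": -0.75, "finger_gap": 0.6}, {"rz": -0.75, "finger_gap": 0.6}, {"rz": -0.75, "finger_gap": 0.6}, {"rz": -0.75, "finger_gap": 0.6}, {"rz": -0.75, "finger_gap": 0.6}, {"rz": -0.75, "finger_gap": 0.6}]}}

```text
clock: 3.15
position: [0.5118, 0.1488, 0.4265]
ee_rot: [-1.544, -2.736, 0.001]
force: [-0.7, 0.4, -0.4]
width: 0.602
gripper_force: 0.0
```

Request:
{"name": "run_rows", "arguments": {"deltas": [{"rz": -0.75, "finger_gap": 0.6}, {"rz": -0.75, "finger_gap": 0.6}, {"rz": -0.75, "finger_gap": 0.6}, {"rz": -0.75, "finger_gap": 0.6}, {"rz": -0.75, "finger_gap": 0.6}, {"rz": -0.75, "finger_gap": 0.6}, {"rz": -0.75, "finger_gap": 0.6}, {"rz": -0.75, "finger_gap": 0.6}, {"rz": -0.75, "finger_gap": 0.6}, {"finger_gap": 0.6}]}}

```text
clock: 4.15
position: [0.5119, 0.1487, 0.4263]
ee_rot: [0.498, -3.101, -0.0]
force: [0.0, -0.7, -0.5]
width: 0.603
gripper_force: 0.0
```

```bash
cat >> h.py <<'E'
def state():
    from cell import arm
    from scipy.spatial.transform import Rotation as R
    s=arm.observe();T=np.eye(4);T[:3,:3]=R.from_rotvec(s["ee_rot"]).as_matrix();T[:3,3]=s["position"]
    print("t %.2f"%s["clock"],"p",s["position"].round(4),"yaw %.4f"%np.arctan2(T[1,0],T[0,0]),"F",s["force"].round(1),"M",s["ft_torque"].round(2),"w %.3f g %.1f"%(s["width"],s["gripper_force"]),"j",np.round(s["joints"],2))
    return T
def shot(n):
    from cell import arm
    T=state();o=arm.get_image(n)
    if n=="wrist":o["cam_to_world"]=T@o["mount"]
    return o
E
python3 - <<'E'
from h import *
o=shot("wrist");pickle.dump(o,open("w1.pkl","wb"));cv2.imwrite("pics/w1.png",o["image"])
E
```

```text
t 4.15 p [0.5119 0.1487 0.4263] yaw -2.8233 F [ 0.  -0.7 -0.5] M [ 0.19 -0.13 -0.03] w 0.603 g 0.0 j [ 0.39  0.37 -1.11  1.38  0.33  1.59  1.2 ]
```

View pics/w1.png

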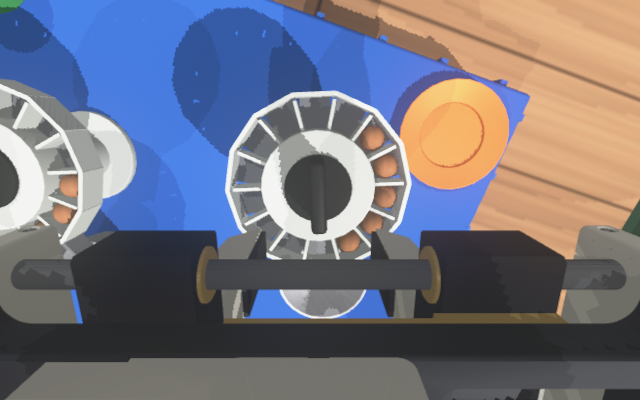

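The wrist view shows the paddle nearly aligned with the tool's x axis, from (321,153) to (319,234), with the hub centred near (318,187) and all five nuts in place. I'll take a second wrist position for height.

Converted, 0.04 m is 0.8, -0.02 m is -0.4.

Request:
{"name": "run_rows", "arguments": {"deltas": [{"sx": -0.4, "sy": 0.8, "finger_gap": 0.6}, {"sx": -0.4, "sy": 0.4, "finger_gap": 0.6}, {"finger_gap": 0.6}, {"finger_gap": 0.6}]}}

```text
clock: 4.6
position: [0.531, 0.219, 0.4264]
ee_rot: [0.492, -3.102, 0.0]
force: [-0.6, 0.1, -0.4]
width: 0.601
gripper_force: 0.0
```

```bash
python3 - <<'E'
from h import *
o=shot("wrist");pickle.dump(o,open("w2.pkl","wb"))
w1=pickle.load(open("w1.pkl","rb"))
g=[]
for n,q,(x,y) in(("w1",w1,(250,110)),("w2",o,None or (150,60))):
    c=q["image"][y:y+150,x:x+150] if n=="w1" else q["image"][0:220,60:420]
    c=np.clip(c.astype(float)*3,0,255).astype(np.uint8)
    g.append(cv2.resize(c,(400,400) if n=="w1" else (400,244)))
g[1]=cv2.copyMakeBorder(g[1],0,156,0,0,cv2.BORDER_CONSTANT)
cv2.imwrite("pics/c1.png",np.hstack(g))
E
```

```text
t 4.60 p [0.531  0.219  0.4264] yaw -2.8273 F [-0.6  0.1 -0.4] M [ 0.16 -0.11  0.01] w 0.601 g 0.0 j [ 0.19  0.44 -1.08  1.28  0.39  1.63  1.07]
```

View pics/c1.png

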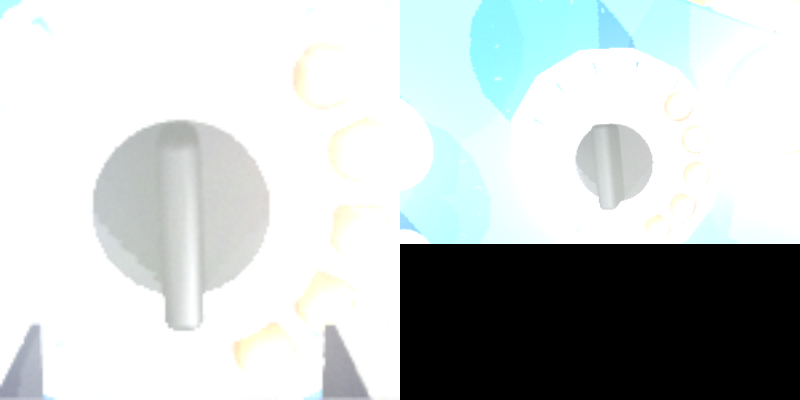

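Brightened: in w1 the black disc is centred at about (317.9,187.6) with the paddle tip at (318.8,232.6). In w2 they're at about (252.6,145.6) and (247,187). Now I'll refine this with masks and triangulate.

```bash
python3 - <<'E'
from h import *
W=[pickle.load(open(f"w{i}.pkl","rb")) for i in(1,2)]
P={}
for i,(o,(x,y,w,h)) in enumerate(zip(W,((270,140,95,97),(205,95,95,110)))):
    g=o["image"][y:y+h,x:x+w].max(2)
    m=(g<110).astype(np.uint8)
    n,l,st,_=cv2.connectedComponentsWithStats(m)
    k=l[(187-y,318-x) if i==0 else (146-y,253-x)];m=(l==k)
    ys,xs=np.nonzero(m);r=np.bincount(ys,minlength=h)
    tip=ys.max();w_=[(yy+y,xs[ys==yy].min()+x,xs[ys==yy].max()+x) for yy in range(ys.min(),tip+1)]
    print(i,w_[0],w_[-1],[q for q in w_[::8]])
    wid=np.array([q[2]-q[1] for q in w_]);L=min(q[1] for q in w_);Rr=max(q[2] for q in w_)
    disc=[q[0] for q in w_ if q[2]-q[1]>=wid.max()-1]
    nar=[q for q in w_ if q[2]-q[1]<22][-9:-2]
    P[i]=dict(disc=((L+Rr)/2,np.mean(disc)),tip=(np.mean([(q[1]+q[2])/2 for q in nar]),w_[-1][0]+.5),wd=Rr-L+1)
    print(P[i])
for k in("disc","tip"):
    print(k,*meet(*[ray(W[i],P[i][k]) for i in(0,1)]))
E
```

```text
0 (154, np.int64(313), np.int64(322)) (233, np.int64(314), np.int64(323)) [(154, np.int64(313), np.int64(322)), (162, np.int64(296), np.int64(338)), (170, np.int64(289), np.int64(345)), (178, np.int64(286), np.int64(349)), (186, np.int64(284), np.int64(350)), (194, np.int64(285), np.int64(350)), (202, np.int64(288), np.int64(347)), (210, np.int64(294), np.int64(342)), (218, np.int64(305), np.int64(330)), (226, np.int64(312), np.int64(325))]
{'disc': (np.float64(317.5), np.float64(187.5)), 'tip': (np.float64(318.7857142857143), 233.5), 'wd': np.int64(68)}
1 (111, np.int64(239), np.int64(258)) (189, np.int64(244), np.int64(248)) [(111, np.int64(239), np.int64(258)), (119, np.int64(228), np.int64(273)), (127, np.int64(222), np.int64(281)), (135, np.int64(219), np.int64(285)), (143, np.int64(218), np.int64(287)), (151, np.int64(219), np.int64(287)), (159, np.int64(221), np.int64(285)), (167, np.int64(226), np.int64(281)), (175, np.int64(235), np.int64(273)), (183, np.int64(239), np.int64(257))]
{'disc': (np.float64(252.5), np.float64(145.0)), 'tip': (np.float64(247.85714285714286), 189.5), 'wd': np.int64(70)}
disc [0.51217131 0.14837483 0.28165011] [0.0003, 0.0003]
tip [0.5443966  0.16007234 0.3159292 ] [0.0, 0.0]
```

Converted, 0.04 m is 0.8, -0.031 m is -0.62, -0.02 rad is -0.1.

Request:
{"name": "run_rows", "arguments": {"deltas": [{"sx": 0.4, "sy": -0.6, "rz": -0.1, "finger_gap": 0.6}, {"sx": 0.4, "sy": -0.62, "rz": -0.1, "finger_gap": 0.6}, {"finger_gap": 0.6}, {"sz": 0.8, "finger_gap": 0.6}, {"sz": 0.6, "finger_gap": 0.6}, {"finger_gap": 0.6}, {"finger_gap": 0.6}]}}

```text
clock: 5.35
position: [0.5129, 0.1474, 0.3576]
ee_rot: [0.554, -3.092, 0.001]
force: [0.9, -0.0, 1.2]
width: 0.602
gripper_force: 0.0
```

```bash
python3 - <<'E'
from h import *
T=state();t=np.array([.5122,.1484,.291]);print((T[:3,:3].T@(t-T[:3,3])).round(4))
E
```

```text
t 5.35 p [0.5129 0.1474 0.3576] yaw -2.7873 F [ 0.9 -0.   1.2] M [ 0.18 -0.07  0.02] w 0.602 g 0.0 j [ 0.41  0.4  -1.11  1.52  0.36  1.45  1.21]
[0.0003 0.0012 0.0666]
```

Converted, 0.02 m is 0.4, 0.015 m is 0.3.

Request:
{"name": "run_rows", "arguments": {"deltas": [{"sy": 0.02, "sz": 0.4, "finger_gap": 0.6}, {"sz": 0.4, "finger_gap": 0.6}, {"sz": 0.3, "finger_gap": 0.6}, {"sz": 0.22, "finger_gap": 0.6}, {"finger_gap": 0.6}, {"finger_gap": 0.6}]}}

```text
clock: 5.95
position: [0.513, 0.1493, 0.2919]
ee_rot: [-0.556, 3.091, 0.001]
force: [-0.2, 1.1, 0.3]
width: 0.599
gripper_force: 0.0
```

```bash
python3 - <<'E'
from h import *
o=shot("side");w=shot("wrist")
cv2.imwrite("pics/s2.png",np.hstack([cv2.resize(o["image"][170:350,300:480],(400,400)),cv2.resize(w["image"],(400,400))]))
E
```

```text
t 5.95 p [0.513  0.1493 0.2919] yaw -2.7856 F [-0.2  1.1  0.3] M [ 0.13 -0.1   0.01] w 0.599 g 0.0 j [ 0.4   0.44 -1.09  1.64  0.4   1.31  1.16]
t 6.00 p [0.5131 0.1493 0.292 ] yaw -2.7856 F [-0.1  0.3  0.2] M [ 0.16 -0.1   0.03] w 0.598 g 0.0 j [ 0.4   0.44 -1.09  1.64  0.4   1.31  1.16]
```

View pics/s2.png

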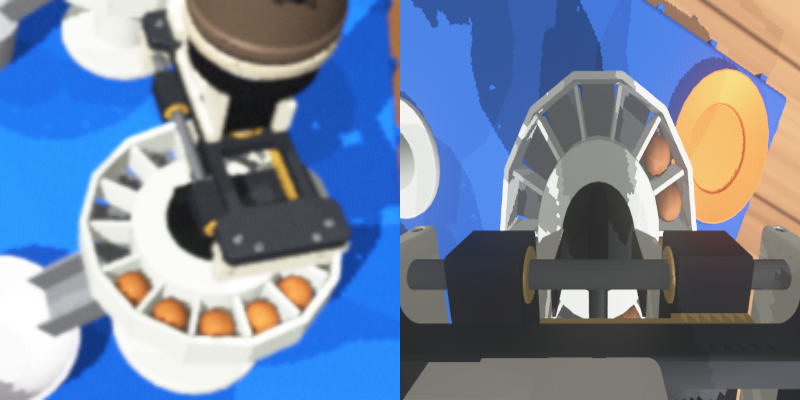

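The fingers straddle the paddle, which sits centred between the pads in the wrist view. No contact and no nut fallen. Closing.

Request:
{"name": "run_rows", "arguments": {"deltas": [{"finger_gap": 0.3}, {"finger_gap": 0.15}, {"finger_gap": 0.0}, {"finger_gap": 0.0}, {"finger_gap": 0.0}], "force": 20}}

```text
clock: 6.55
position: [0.5125, 0.1489, 0.2907]
ee_rot: [0.557, -3.092, 0.0]
force: [-0.4, -0.1, -0.8]
width: 0.216
gripper_force: 0.0
```

```bash
python3 -c "
from h import *;state()"
```

```text
t 6.55 p [0.5125 0.1489 0.2907] yaw -2.7854 F [-0.4 -0.1 -0.8] M [ 0.12 -0.13 -0.  ] w 0.216 g 0.0 j [ 0.4   0.44 -1.09  1.64  0.4   1.31  1.16]
```

Request:
{"name": "run_rows", "arguments": {"deltas": [{"finger_gap": 0.0}, {"finger_gap": 0.0}, {"finger_gap": 0.0}, {"finger_gap": 0.0}], "force": 20}}

```text
clock: 6.95
position: [0.5127, 0.1485, 0.2907]
ee_rot: [-0.556, 3.092, -0.001]
force: [-0.5, -2.0, 1.4]
width: 0.145
gripper_force: 20.0
```

```bash
python3 -c "
from h import *;state()"
```

```text
t 6.95 p [0.5127 0.1485 0.2907] yaw -2.7858 F [-0.5 -2.   1.4] M [-0.33 -0.14  0.01] w 0.145 g 20.0 j [ 0.4   0.44 -1.09  1.64  0.4   1.31  1.16]
```

Request:
{"name": "run_rows", "arguments": {"deltas": [{"rz": 0.375, "finger_gap": 0}, {"rz": 0.375, "finger_gap": 0}, {"rz": 0.375, "finger_gap": 0}, {"rz": 0.375, "finger_gap": 0}, {"rz": 0.375, "finger_gap": 0}, {"rz": 0.37, "finger_gap": 0}, {"finger_gap": 0}, {"finger_gap": 0}]}}

```text
clock: 7.75
position: [0.5125, 0.1489, 0.2907]
ee_rot: [0.142, 3.138, -0.0]
force: [0.9, -1.1, 0.7]
width: 0.15
gripper_force: 20.0
```

```bash
python3 - <<'E'
from h import *
o=shot("side")
cv2.imwrite("pics/s3.png",cv2.resize(o["image"][170:370,240:480],(480,400)))
E
```

```text
t 7.75 p [0.5125 0.1489 0.2907] yaw 3.0508 F [ 0.9 -1.1  0.7] M [-0.13 -0.29 -0.09] w 0.150 g 20.0 j [ 0.34  0.4  -0.98  1.64  0.34  1.29  0.77]
```

View pics/s3.png

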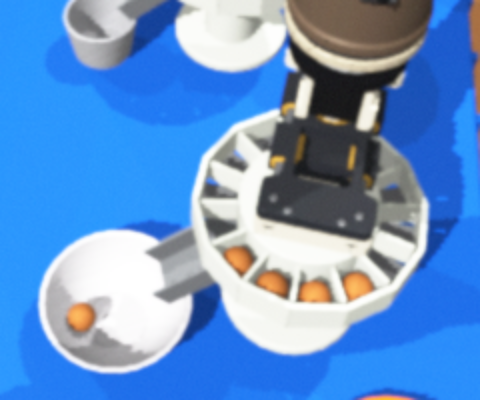

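One nut is in the bowl at crop (80,317) and four are left. Two more clicks, turning 0.9 rad.

Request:
{"name": "run_rows", "arguments": {"deltas": [{"rz": 0.375, "finger_gap": 0}, {"rz": 0.375, "finger_gap": 0}, {"rz": 0.375, "finger_gap": 0}, {"rz": 0.375, "finger_gap": 0}, {"rz": 0.375, "finger_gap": 0}, {"rz": 0.375, "finger_gap": 0}, {"finger_gap": 0}, {"finger_gap": 0}, {"finger_gap": 0}, {"finger_gap": 0}]}}

```text
clock: 8.8
position: [0.5125, 0.1493, 0.2907]
ee_rot: [-0.84, -3.027, -0.001]
force: [1.2, 2.7, -1.4]
width: 0.153
gripper_force: 19.9
```

Request:
{"name": "run_rows", "arguments": {"deltas": [{"rz": 0.375, "finger_gap": 0}, {"rz": 0.375, "finger_gap": 0}, {"rz": 0.375, "finger_gap": 0}, {"rz": 0.375, "finger_gap": 0}, {"rz": 0.375, "finger_gap": 0}, {"rz": 0.365, "finger_gap": 0}, {"finger_gap": 0}, {"finger_gap": 0}]}}

```text
clock: 9.6
position: [0.513, 0.1492, 0.2908]
ee_rot: [1.489, 2.766, 0.002]
force: [4.8, 4.0, -3.7]
width: 0.152
gripper_force: 20.0
```

```bash
python3 - <<'E'
from h import *
o=shot("side")
cv2.imwrite("pics/s4.png",cv2.resize(o["image"][170:370,240:480],(480,400)))
E
```

```text
t 9.60 p [0.513  0.1492 0.2908] yaw 2.1537 F [ 4.8  4.  -3.7] M [ 0.72 -1.   -0.05] w 0.152 g 20.0 j [ 0.21  0.34 -0.78  1.65  0.25  1.25 -0.04]
```

View pics/s4.png

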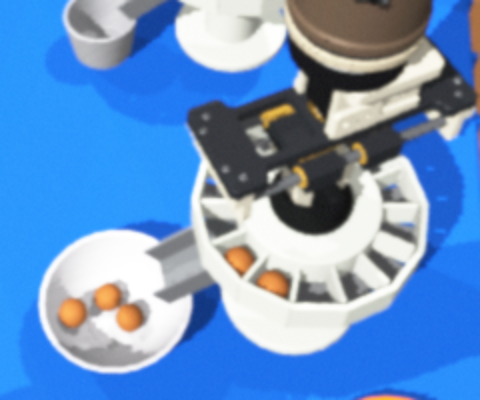

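Three nuts are in the bowl and two are left in the drum. Now I'll release and rise.

Request:
{"name": "run_rows", "arguments": {"deltas": [{"finger_gap": 0.2}, {"finger_gap": 0.3}, {"finger_gap": 0.4}, {"finger_gap": 0.5}, {"finger_gap": 0.6}, {"finger_gap": 0.6}, {"finger_gap": 0.6}, {"finger_gap": 0.6}]}}

```text
clock: 10.45
position: [0.5125, 0.1488, 0.2907]
ee_rot: [1.493, 2.764, -0.0]
force: [0.1, -0.4, -0.4]
width: 0.599
gripper_force: 0.0
```

Request:
{"name": "run_rows", "arguments": {"deltas": [{"sz": -0.2, "finger_gap": 0.6}, {"sz": -0.4, "finger_gap": 0.6}, {"sz": -0.6, "finger_gap": 0.6}, {"sz": -0.8, "finger_gap": 0.6}, {"sz": -0.8, "finger_gap": 0.6}, {"sz": -0.6, "finger_gap": 0.6}, {"finger_gap": 0.6}, {"finger_gap": 0.6}]}}

```text
clock: 11.25
position: [0.5126, 0.1491, 0.4616]
ee_rot: [1.493, 2.763, 0.002]
force: [0.5, -1.2, -0.8]
width: 0.604
gripper_force: 0.0
```

```bash
python3 - <<'E'
from h import *
o=shot("side");w=shot("wrist")
cv2.imwrite("pics/s5.png",np.hstack([cv2.resize(o["image"][170:370,240:480],(400,400)),cv2.resize(w["image"][:260,120:520],(400,400))]))
E
```

```text
t 11.25 p [0.5126 0.1491 0.4616] yaw 2.1509 F [ 0.5 -1.2 -0.8] M [-0.03 -0.15  0.01] w 0.604 g 0.0 j [ 0.19  0.28 -0.79  1.31  0.2   1.63  0.02]
t 11.30 p [0.5124 0.1488 0.4605] yaw 2.1508 F [-0.1 -1.3 -0.2] M [ 0.07 -0.08  0.04] w 0.600 g 0.0 j [ 0.19  0.28 -0.79  1.31  0.2   1.63  0.02]
```

View pics/s5.png

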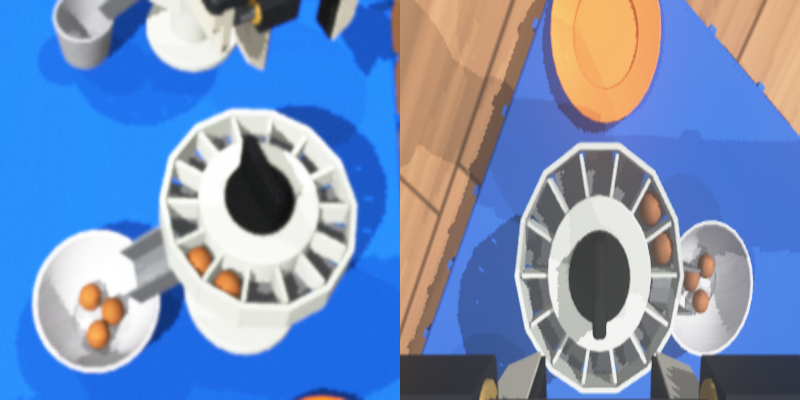

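The knob rests at the third click, in line with the released tool. Three nuts are in the bowl, two remain in the drum, the bowl hasn't moved and the gripper is clear.

```bash
python3 -c "
from cell import arm
print(arm.sign_off())"
```

```text
the job is handed in; nothing more can be done
None
```

I turned the bowl dispenser's knob three clicks clockwise: three nuts are in the bowl, which still stands in its place, the knob was released at the third click, and the job was handed in at about 11.3 s.

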